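Tip the planed long block out of its nest and lay it on the mat

ROBOT

A 7-joint arm with a two-finger parallel gripper is mounted at the origin on the work surface. World frame = base frame: x ahead of the robot, y to its left, z up, the work surface at z = 0. Lengths are in mm, angles in degrees, forces in N, time in s.
With the tool pointing down it reaches from about 400 to 850 mm from the base axis. Payload 4.5 kg.
Tool frame: the origin (TCP) lies at the very end of the fingers, on their centre line; the grasp point (between the pads) lies 19 mm behind it; z points along the fingers, y is the direction in which the jaws open and shut (so a half turn about z gives the same grasp; the last joint's range is limited). The gripper opens to 88 mm and grips with 3 to 60 N. Pads are 18 mm wide; open, the fingers measure 123 mm over their backs; the gripper's body (75 mm by 187 mm) begins 45 mm behind the grasp point.
Start: joints at [65.764, 39.483, -11.15, 89.685, 9.013, 51.709, -12.324], TCP at [275.705, -560.928, 238.743] pointing down, gripper open.
Joint ranges: [-172.22, 172.22], [-26.19, 119.32], [-84.43, 86.54], [7.71, 146.69], [-57.33, 237.33], [2.42, 119.75], [-152.13, 152.13]. Speed limits (degrees/s): [147.25, 147.25, 180, 180, 180, 180, 180].

INTERFACE

Orientations are given as a 3x3 rotation matrix whose columns are the frame's x, y, z axes.
In Python, from cell import * gives the robot as it stands.
- The arm moves only by the tool drive_tool, never from a script. Its argument "increments" is a list that holds one entry, the list of rows, each a list of 5 numbers: the finger opening in mm, from 0 to 88.1, then the shift along the world's x, y, z in mm, then the turn about the world's z in degrees. A call has 1 to 20 rows; each row is the pose to reach, as a shift and turn from the pose measured when the call began; what a row does not reach only later rows make up. A row lasts 1/8 s, in which the tool goes at most 62.5 mm and 10.7 degrees, less where a joint would pass 70% of its speed; a pose out of reach is approached as far as the arm can. A call with a gripper value outside its range is refused whole. The fingers move at their own pace and stop on an object; the grip force is fixed at half the most. Time passes only in rows, so rows that repeat a pose let the fingers close. It gives the time, the measured TCP pose, the force and the opening at its end, in the units of the state.
- get_state(): the state, without advancing time (a new reading comes with each control period).
- snapshot(name): name is "side" or "top"; returns a dict with "color" (384x512x3 uint8, red, green, blue), "mtx" (3x3 intrinsics, pixels), "distortion" ([k1, k2, p1, p2, k3] as OpenCV has them; the pictures are not rectified), "R" (3x3) and "t" (3): a world point X has camera coordinates R X + t. Camera axes: x right, y down, z forward; pixel columns grow to the right and rows downward; lengths in mm; the calibration is good to about 2 mm. A picture is of the moment at which its call begins. There is no depth.
- finish_job(): hands the job in, once; it reports no verdict.
The state is a dict: "clock": time; "qpos": joint angles; "qd": joint speeds; "joint_torque": joint torques, N m; "position": TCP position; "tcp_rot": TCP orientation; "force": force on the tool from outside, world axes, zero at the start; "moment": the same for the moment, N m; "finger_gap": finger opening in mm.
Only numpy, scipy, OpenCV 4.12 (cv2) and the standard library are available. Lean on these libraries where they do the work, as an engineer would, in place of code of your own. Each camera call takes 0.05 s, during which the arm holds its last target. There are 200 camera calls.

TASK

The long wooden block has been planed and must come out of its snug plywood nest, where there is no room for fingers at its sides: press its end down at the nest's open end until the block tips over and stays tilted by itself with its other end raised, then take it by the raised end. Lay it flat on the middle of the black rubber mat, along the mat's length, planed (top) face still up, and let go. Leave the short block seated in its own nest.

Things in the scene. Friction and masses are not known exactly. Their poses are not given: they have to be found in the camera images.
- long_block_center (a point): centre of the long dark wooden block, 130 (its x) x 50 (y) x 30 mm (z, up), 140 g. Starts level in long_nest, x along the nest's x, top flush with the rim. Pressed lightly (1 N) 15 from its +x end it tips about y; past 10 degrees it falls over and stays at 18: the pressed top sinks 15, the -x end rises to about 19 over the rim, its sides free to grip. Let go sooner, it falls back
- long_nest: fixed U-shaped plywood nest of the long block, outside 149 (x) x 69 (y) x 56 mm high, walls 8, play 1.5 round the block. Origin on the bench under the level block's centre; z up, +x towards its open end, where the end wall is a sill 18 high. Floor 26 high and flat from the closed end to a ridge at x = +2.4, then sloping down 18 degrees to the open end
- short_block_center (a point): centre of the short block of the same wood, 80 (x) x 50 (y) x 30 mm (z, up), which stays level and flush in its own similar plywood nest, 99 x 69 x 56 mm high. The two nests and the mat swap places at random
- mat: fixed black rubber mat on the bench, 190 (its x) x 110 (y) x 4 mm thick; origin at the centre of its underside, z up
There are look-alikes about, which are no part of the job. What is shaped like the part that bears long_block_center but green or red is not meant.

How it is judged (in metres and radians):
On the way:
1. the long block is tipped up in its nest, tilted more than 12 degrees (angle between long_block_center's own z axis and vertical above 0.21 rad and horizontal distance between long_block_center and long_nest below 0.03 m and height (world z) of long_block_center below 0.055 m), for 0.2 s.
At the end, for the whole second after the job is handed in: The long block lies at rest, released, flat on the mat (top face up within about 8 degrees), its centre within 30 mm of the mat's centre and its length within 15 degrees of the mat's length; the short block is level in its nest, within 15 mm of where it started (horizontal distance between long_block_center and mat below 0.03 m and z of long_block_center in the frame of mat between 0.015 and 0.024 m and angle between long_block_center's own z axis and vertical below 0.15 rad and angle between the x axis of long_block_center and the x axis of mat, either way round below 0.26 rad and linear speed of long_block below 0.02 m/s and distance of short_block_center from where it was at the start of the episode below 0.015 m and angle between short_block_center's own z axis and vertical below 0.12 rad); the robot touches nothing.
It fails at once if the short block is tipped or taken from its nest (angle between short_block_center's own z axis and vertical above 0.15 rad or distance of short_block_center from where it was at the start of the episode above 0.015 m).
It also fails if it takes over 48 s, if anything falls off the work surface, if the arm or the gripper's body presses on something with over 40 N, if the wrist force passes 120 N, or if a joint passes its speed limit or range.

## Working session

There is one attempt and no reset: what is moved stays moved. The work goes in short steps, Python scripts to look and compute and a tool call to move; the robot and the scene stay as the last step left them, time stands still between calls to the robot, and variables do not carry over. Pictures are saved under pics/ and viewed, about 8 in all and at most 12, crops included, and the job is handed in when it is done.

Besides the shell and the picture viewer there is one more tool, called after ">>>" by a JSON object that holds its "api" and its "payload". drive_tool: Moves the arm, as the interface text tells. Its arguments: {"type":"object","properties":{"increments":{"type":"array"}},"required":["increments"]}

```bash
mkdir -p pics; ls; python3 - <<'E'
from cell import *
import cv2,pickle
s=get_state();print(s['clock'],s['position'],s['tcp_rot'],s['finger_gap'])
d={}
for n in("top","side"):
    d[n]=snapshot(n);cv2.imwrite(f'pics/{n}0.png',d[n]['color'][:,:,::-1])
    print(n,d[n]['mtx'],d[n]['distortion'],d[n]['R'],d[n]['t'])
pickle.dump(d,open('d0.pkl','wb'))
E
```

```text
pics
0.0 [ 275.35757148 -560.37120529  237.90750946] [[ 8.97400530e-01  4.41215864e-01 -9.21758084e-04]
 [ 4.41216808e-01 -8.97399152e-01  1.57816126e-03]
 [-1.30875137e-04 -1.82293791e-03 -9.99998330e-01]] 88.28263564355069
top [[468.06352983   0.         255.4233426 ]
 [  0.         468.06352983 190.64275115]
 [  0.           0.           1.        ]] [-0.14949327  0.          0.          0.          0.        ] [[-0.01728728 -0.99976053 -0.01341738]
 [-0.98903822  0.01906697 -0.14642356]
 [ 0.14664433  0.01073904 -0.98913099]] [  85.46111376  488.64588878 1257.22029568]
side [[475.89402022   0.         250.9490286 ]
 [  0.         475.89402022 186.53988544]
 [  0.           0.           1.        ]] [-0.08440637  0.          0.          0.          0.        ] [[-0.94140655 -0.33719402 -0.00734244]
 [-0.24296472  0.69310705 -0.67865364]
 [ 0.23392704 -0.63710503 -0.73442176]] [ 478.34020652  130.70315998 1140.71007388]
```

View pics/top0.png

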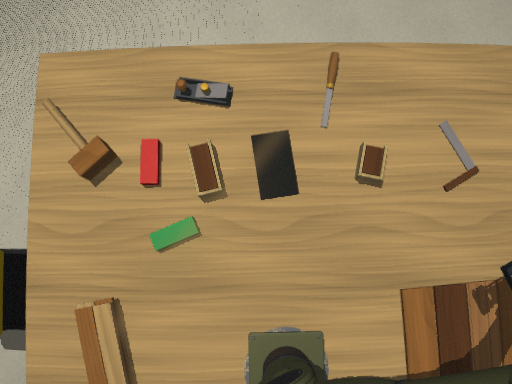

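View pics/side0.png

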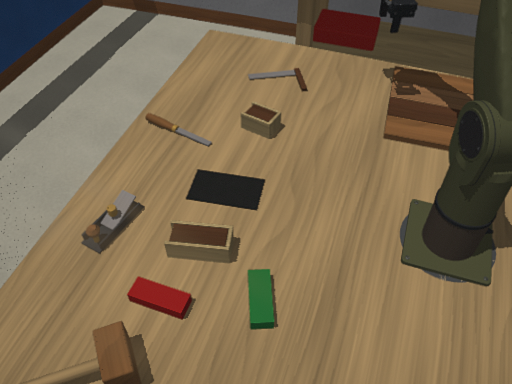

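The top view shows the long nest at about (205,168), the mat at (275,165) and the short nest at (373,162). The side view shows them at (200,241), (226,189) and (261,120). I'll enlarge the long nest and mat.

```bash
python3 - <<'E'
import cv2,pickle,numpy as np
d=pickle.load(open('d0.pkl','rb'))
a=d['top']['color'][120:210,180:305,::-1]; b=d['side']['color'][160:270,155:275,::-1]
a=cv2.resize(a,None,fx=6,fy=6,interpolation=cv2.INTER_CUBIC)
b=cv2.resize(b,None,fx=5,fy=5,interpolation=cv2.INTER_CUBIC)
for im,f,x0,y0 in((a,6,180,120),(b,5,155,160)):
    for k in range(0,130,10):
        cv2.putText(im,str(x0+k),(k*f,10),0,.35,(0,255,255),1);cv2.line(im,(k*f,12),(k*f,18),(0,255,255),1)
        cv2.putText(im,str(y0+k),(0,k*f),0,.35,(0,255,255),1)
cv2.imwrite('pics/ca.png',a);cv2.imwrite('pics/cb.png',b)
E
```

```text
(no output)
```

View pics/ca.png

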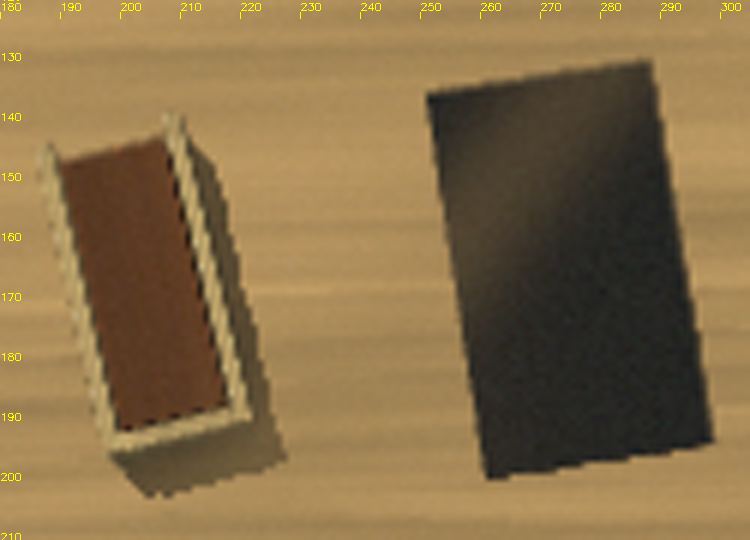

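View pics/cb.png

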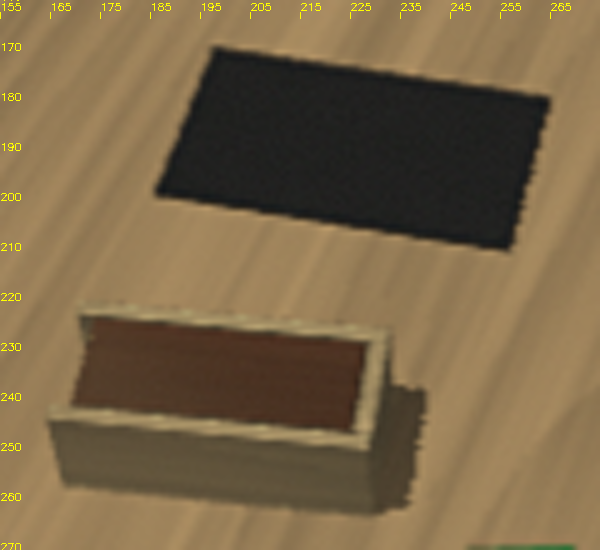

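The open end (no high rim) faces away from the robot, up in the top view, and the mat lies to the right of the nest. I'll triangulate the block top and mat corners.

```bash
cat > tri.py <<'E'
import cv2,pickle,numpy as np
def tri(d,T,S):
    P=[];u=[]
    for n,p in(("top",T),("side",S)):
        c=d[n];p=np.array(p,float).reshape(-1,1,2)
        u.append(cv2.undistortPoints(p,c['mtx'],np.array(c['distortion'])).reshape(-1,2).T)
        P.append(np.c_[c['R'],c['t']])
    X=cv2.triangulatePoints(P[0],P[1],u[0],u[1]);return (X[:3]/X[3]).T
def plane(c,p,z):
    u=cv2.undistortPoints(np.array(p,float).reshape(-1,1,2),c['mtx'],np.array(c['distortion'])).reshape(-1,2)
    r=np.c_[u,np.ones(len(u))]@c['R'];o=-c['R'].T@c['t'];return o+r*((z-o[2])/r[:,2])[:,None]
E
python3 - <<'E'
from tri import *
d=pickle.load(open('d0.pkl','rb'));np.set_printoptions(precision=1,suppress=True)
f=lambda L,k,x0,y0:(np.array(L)+.5)/k-.5+[x0,y0]
B=(f([(165,138),(229,404),(119,430),(62,162)],6,180,120),f([(93,319),(366,343),(352,432),(72,406)],5,155,160))
M=(f([(428,94),(651,60),(714,440),(487,479)],6,180,120),f([(156,195),(213,47),(550,97),(511,250)],5,155,160))
for T,S,z in((*B,56),(*M,4)):
    X=tri(d,T,S);print(X,X.mean(0));print(plane(d['top'],T,z).mean(0),plane(d['side'],S,z).mean(0))
    print([round(np.linalg.norm(X[i]-X[i-1]),1) for i in range(4)])
    for i,j in((3,2),(0,1),(0,3),(1,2)):
        v=X[i]-X[j];print(np.degrees(np.arctan2(v[1],v[0])))
E
```

```text
[[626.1 208.7  53.7]
 [500.2 179.3  54. ]
 [488.1 229.3  55.2]
 [615.  256.6  52. ]] [557.4 218.5  53.7]
[556.8 218.2  56. ] [556.5 219.9  56. ]
[np.float64(49.2), np.float64(129.3), np.float64(51.5), np.float64(129.9)]
12.142521495200643
13.149270545496675
-76.96779111822659
-76.40363430821102
[[657.8  87.1  -0.2]
 [672.8 -20.9   1.5]
 [485.8 -45.5   2.3]
 [470.   62.3   1.5]] [571.6  20.7   1.3]
[571.2  20.8   4. ] [570.3  23.    4. ]
[np.float64(189.5), np.float64(109.1), np.float64(188.6), np.float64(108.9)]
98.38679440889817
97.88940836837622
7.526532488781468
7.473380558907974
```

Sizes match the text: 129–130 × 49–51 for the block top and 189 × 109 for the mat. The block top measures 54, against 56 in the text. The nest is at (557,219) with yaw about 12.8°, and the mat at (571,21.5) with yaw 7.5°. I'll move above the press point (606,230) with the fingers shut and turned to the nest.

>>> {"api": "drive_tool", "payload": {"increments": [[[0,60,140,-20,-4],[0,330,790,-130,-13.4],[0,330,790,-130,-13.4],[0,330,790,-130,-13.4],[0,330,790,-130,-13.4],[0,330,790,-130,-13.4],[0,330,790,-130,-13.4],[0,330,790,-130,-13.4],[0,330,790,-130,-13.4],[0,330,790,-130,-13.4],[0,330,790,-130,-13.4],[0,330,790,-130,-13.4],[0,330,790,-130,-13.4],[0,330,790,-130,-13.4],[0,330,790,-130,-13.4],[0,330,790,-130,-13.4],[0,330,790,-130,-13.4],[0,330,790,-130,-13.4],[0,330,790,-130,-13.4],[0,330,790,-130,-13.4]]]}}

```text
clock: 2.6
position: [605.4, 229.3, 108.2]
tcp_rot: [[0.975, 0.221, -0.0], [0.221, -0.975, 0.002], [-0.0, -0.002, -1.0]]
force: [0.3, 0.3, 0.3]
finger_gap: 0.3
```

>>> {"api": "drive_tool", "payload": {"increments": [[[0,0,0,-30,0],[0,0,0,-44,0],[0,0,0,-47,0],[0,0,0,-49,0],[0,0,0,-51,0],[0,0,0,-53,0],[0,0,0,-55,0]]]}}

```text
clock: 3.48
position: [605.6, 229.4, 53.3]
tcp_rot: [[0.975, 0.221, 0.0], [0.221, -0.975, 0.002], [0.001, -0.002, -1.0]]
force: [0.8, 0.2, 0.6]
finger_gap: -0.1
```

>>> {"api": "drive_tool", "payload": {"increments": [[[0,0,0,-2,0],[0,0,0,-4,0],[0,0,0,-6,0],[0,0,0,-8,0],[0,0,0,-10,0],[0,0,0,-10,0],[0,0,0,-10,0]]]}}

```text
clock: 4.35
position: [606.2, 229.6, 45.3]
tcp_rot: [[0.975, 0.221, 0.001], [0.221, -0.975, 0.002], [0.002, -0.002, -1.0]]
force: [-3.0, 0.4, 12.7]
finger_gap: 0.1
```

```bash
python3 - <<'E'
from cell import *
import cv2
print(get_state()['force'])
c=snapshot('side')['color'][170:270,130:290,::-1]
cv2.imwrite('pics/press.png',cv2.resize(c,None,fx=5,fy=5,interpolation=cv2.INTER_CUBIC))
E
```

```text
[-2.95652898  0.38392979 12.68393142]
```

View pics/press.png

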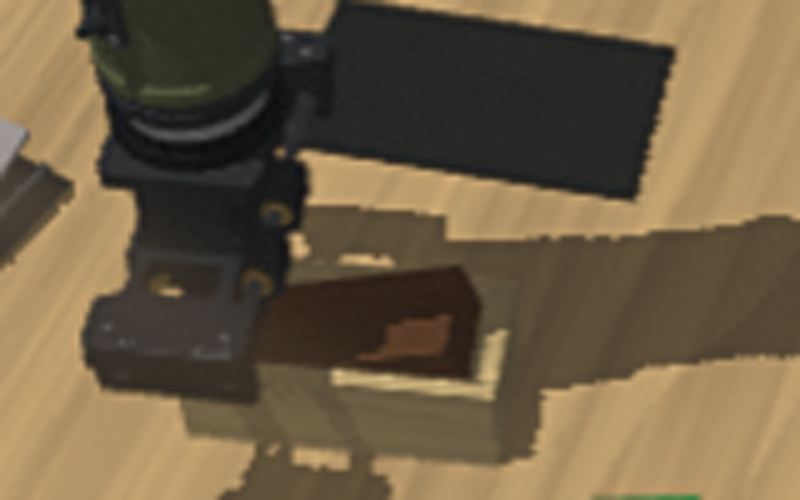

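The block is tipped, with its -x end raised above the rim; the corner shows at crop (470,270), and the push force is 12.7 N. I'll retreat, open, and move above the raised end.

>>> {"api": "drive_tool", "payload": {"increments": [[[0,0,0,20,0],[0,0,0,75,0],[0,0,0,75,0],[88,-50,-11,80,0],[88,-95,-21,80,0],[88,-95,-21,80,0],[88,-95,-21,80,0]]]}}

```text
clock: 5.28
position: [512.4, 209.0, 125.5]
tcp_rot: [[0.975, 0.221, 0.003], [0.221, -0.975, 0.003], [0.004, -0.002, -1.0]]
force: [-0.1, 0.8, 0.4]
finger_gap: 38.0
```

```bash
python3 - <<'E'
from cell import *
import cv2,pickle,numpy as np
d={n:snapshot(n) for n in('top','side')};pickle.dump(d,open('d1.pkl','wb'))
b=cv2.resize(d['side']['color'][190:280,150:260,::-1],None,fx=6,fy=6,interpolation=cv2.INTER_CUBIC)
cv2.imwrite('pics/tip.png',b)
E
```

```text
(no output)
```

View pics/tip.png

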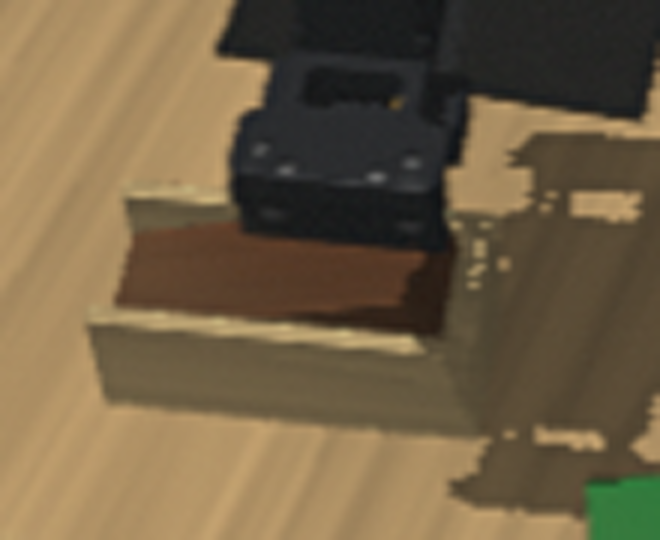

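```bash
python3 - <<'E'
import cv2,pickle,numpy as np
c=pickle.load(open('d1.pkl','rb'))['side'];np.set_printoptions(precision=1,suppress=True)
a=np.radians(12.8);R=np.array([[np.cos(a),-np.sin(a),0],[np.sin(a),np.cos(a),0],[0,0,1]])
L=np.array([(-52.4,-25,75.4),(-52.4,25,75.4),(-66,26.5,56),(-65,25,56),(-65,-25,56)],float)
X=L@R.T+[557,219,0]
p=cv2.projectPoints(X,cv2.Rodrigues(c['R'])[0],c['t'],c['mtx'],np.array(c['distortion']))[0].reshape(-1,2)
print(p); print('tip crop',(p-[150,190]+.5)*6,'press crop',(p-[130,170]+.5)*5)
E
```

```text
[[222.4 222.4]
 [218.8 240. ]
 [225.1 246.2]
 [224.8 245.6]
 [228.2 228.1]]
tip crop [[437.3 197.5]
 [415.7 302.9]
 [453.8 340.3]
 [451.8 336.8]
 [472.1 231.7]] press crop [[464.4 264.6]
 [446.4 352.4]
 [478.2 383.6]
 [476.5 380.7]
 [493.4 293.1]]
```

The tilt matches prediction: the raised corner is predicted at (464,265) and seen at (465,268), and the press contact height agrees too. I'll descend with the jaws open to tip z of about 58.5, just above the rim, and grip.

>>> {"api": "drive_tool", "payload": {"increments": [[[80,0,0,0,0],[80,0,0,0,0],[80,0,0,0,0],[80,0,0,0,0],[80,-1,0,-20,0],[80,-1,0,-40,0],[80,-1,0,-55,0],[80,-1,0,-63,0],[80,-1,0,-67,0],[80,-1,0,-67,0],[80,-1,0,-67,0]]]}}

```text
clock: 6.75
position: [512.3, 209.1, 58.8]
tcp_rot: [[0.975, 0.22, 0.004], [0.22, -0.975, 0.004], [0.005, -0.002, -1.0]]
force: [0.5, 0.3, -0.3]
finger_gap: 79.8
```

>>> {"api": "drive_tool", "payload": {"increments": [[[30,0,0,0,0],[30,0,0,0,0],[30,0,0,0,0],[30,0,0,0,0],[30,0,0,0,0],[30,0,0,0,0],[30,0,0,0,0],[30,0,0,0,0]]]}}

```text
clock: 7.75
position: [512.6, 207.8, 58.9]
tcp_rot: [[0.976, 0.219, 0.005], [0.219, -0.976, 0.002], [0.005, -0.001, -1.0]]
force: [0.9, -6.3, 2.1]
finger_gap: 49.6
```

Gripped at 49.6 mm, the block's width. Now I'll lift slowly.

>>> {"api": "drive_tool", "payload": {"increments": [[[30,0,0,3,0],[30,0,0,8,0],[30,0,0,14,0],[30,0,0,22,0],[30,0,0,32,0],[30,0,0,44,0],[30,0,0,58,0],[30,0,0,74,0],[30,0,0,92,0],[30,0,0,110,0],[30,0,0,125,0],[30,0,0,140,0],[30,0,0,140,0]]]}}

```text
clock: 9.38
position: [513.3, 208.1, 200.2]
tcp_rot: [[0.976, 0.219, 0.007], [0.219, -0.976, 0.003], [0.007, -0.001, -1.0]]
force: [-0.7, 0.7, -1.0]
finger_gap: 49.8
```

```bash
python3 - <<'E'
from cell import *
import cv2
c=snapshot('side')['color'][90:290,80:300,::-1]
cv2.imwrite('pics/lift.png',cv2.resize(c,None,fx=3,fy=3,interpolation=cv2.INTER_CUBIC))
E
```

```text
(no output)
```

View pics/lift.png

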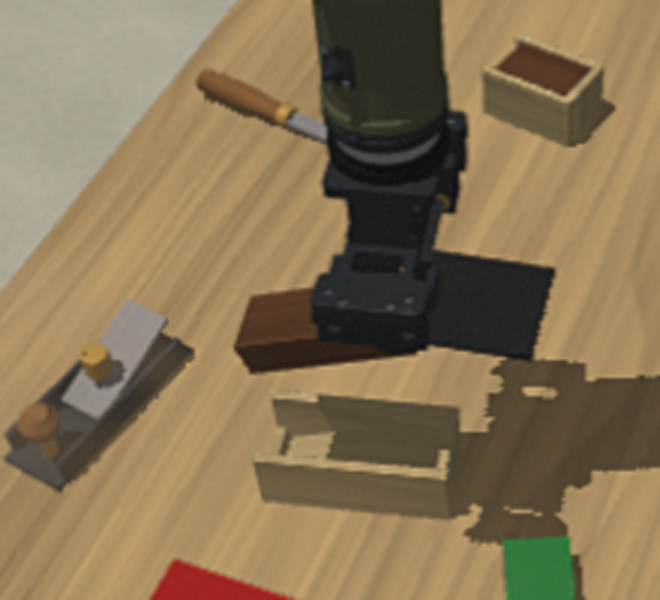

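The block is held, still tilted about 18°, and clear of the empty nest. Next I'll carry it to the mat, turn -5.3°, and come down to just above touching (about z 56).

>>> {"api": "drive_tool", "payload": {"increments": [[[30,2,-15,0,0],[30,4,-45,0,-1],[30,7,-90,0,-2.5],[30,11,-135,0,-4],[30,14,-172,0,-5.3],[30,15,-192,-10,-5.3],[30,15,-192.5,-35,-5.3],[30,15,-192.5,-65,-5.3],[30,15,-192.5,-95,-5.3],[30,15,-192.5,-118,-5.3],[30,15,-192.5,-130,-5.3],[30,15,-192.5,-130,-5.3],[30,15,-192.5,-130,-5.3]]]}}

```text
clock: 11.05
position: [528.2, 15.1, 70.0]
tcp_rot: [[0.992, 0.128, 0.007], [0.128, -0.992, 0.002], [0.007, -0.001, -1.0]]
force: [0.5, 0.2, -0.6]
finger_gap: 49.9
```

```bash
python3 - <<'E'
from cell import *
import cv2
c=snapshot('side')['color'][130:270,140:300,::-1]
cv2.imwrite('pics/over.png',cv2.resize(c,None,fx=4,fy=4,interpolation=cv2.INTER_CUBIC))
E
```

```text
(no output)
```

View pics/over.png

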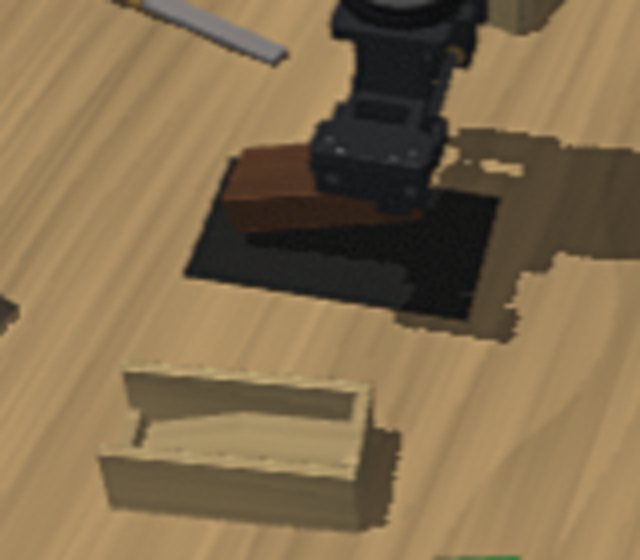

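The block is over the mat, aligned with its length. I'll lower it, shifting back so the leading end stays put while the block lies down.

>>> {"api": "drive_tool", "payload": {"increments": [[[30,0,0,-6,0],[30,0,0,-12,0],[30,-1,0,-15,0],[30,-3,0,-18,0],[30,-4,0,-21,0],[30,-5,-1,-24,0],[30,-6,-1,-27,0],[30,-7,-1,-30,0],[30,-8,-1,-33,0]]]}}

```text
clock: 12.22
position: [519.9, 14.1, 36.9]
tcp_rot: [[0.992, 0.128, 0.007], [0.128, -0.992, 0.002], [0.007, -0.001, -1.0]]
force: [-2.1, -0.9, 1.6]
finger_gap: 49.7
```

>>> {"api": "drive_tool", "payload": {"increments": [[[30,-1,0,-3,0],[30,-2,0,-6,0],[30,-4,0,-9,0],[30,-5,0,-12,0],[30,-5,0,-14,0],[30,-5,0,-14,0]]]}}

```text
clock: 12.98
position: [515.3, 14.2, 22.8]
tcp_rot: [[0.992, 0.128, 0.007], [0.128, -0.992, 0.002], [0.007, -0.001, -1.0]]
force: [1.1, 0.1, 1.0]
finger_gap: 50.1
```

```bash
python3 - <<'E'
from cell import *
import cv2
c=snapshot('side')['color'][130:270,140:300,::-1]
cv2.imwrite('pics/low.png',cv2.resize(c,None,fx=4,fy=4,interpolation=cv2.INTER_CUBIC))
E
```

```text
(no output)
```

View pics/low.png

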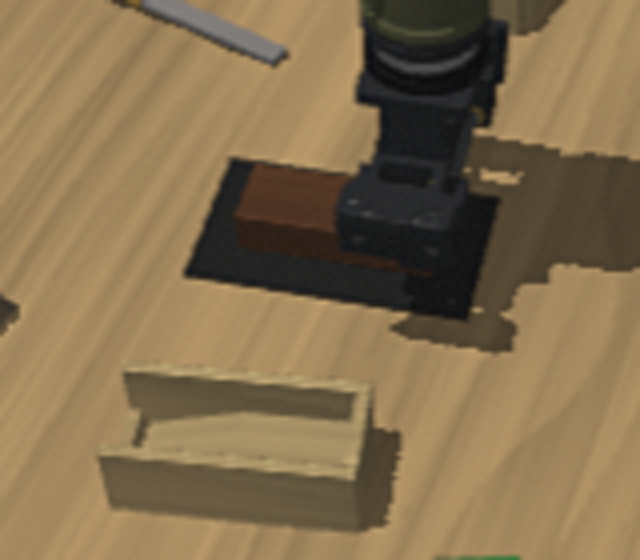

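The block lies nearly flat on the mat and the forces are low, so I'll release and retreat.

>>> {"api": "drive_tool", "payload": {"increments": [[[30,0,0,-1,0],[60,0,0,-1,0],[80,0,0,-1,0],[80,0,0,-1,0],[80,0,0,-1,0],[80,0,0,-1,0],[80,0,0,20,0],[80,0,0,60,0],[80,0,0,110,0],[80,0,0,160,0],[80,-40,-120,190,0],[80,-80,-240,190,0],[80,-80,-240,190,0],[80,-80,-240,190,0],[80,-80,-240,190,0],[80,-80,-240,190,0]]]}}

```text
clock: 15.02
position: [435.2, -225.5, 212.8]
tcp_rot: [[0.992, 0.127, 0.007], [0.127, -0.992, 0.003], [0.007, -0.002, -1.0]]
force: [0.7, 0.4, -0.9]
finger_gap: 80.2
```

```bash
python3 - <<'E'
from cell import *
import cv2,pickle,numpy as np
d={n:snapshot(n) for n in('top','side')};pickle.dump(d,open('d2.pkl','wb'))
a=cv2.resize(d['top']['color'][115:210,180:305,::-1],None,fx=3,fy=3,interpolation=cv2.INTER_CUBIC)
b=cv2.resize(d['side']['color'][160:255,165:290,::-1],None,fx=3,fy=3,interpolation=cv2.INTER_CUBIC)
cv2.imwrite('pics/end.png',np.hstack([a,b]))
E
```

```text
(no output)
```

View pics/end.png

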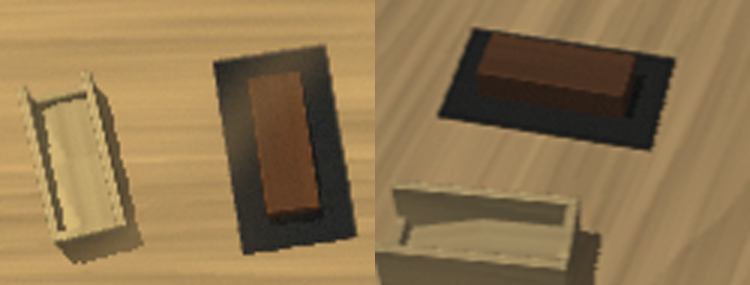

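The block sits flat near the middle of the mat, parallel to it. I'll check the numbers.

```bash
python3 - <<'E'
from tri import *
d=pickle.load(open('d2.pkl','rb'));d0=pickle.load(open('d0.pkl','rb'));np.set_printoptions(precision=1,suppress=True)
T=(np.array([(248,78),(300,71),(320,207),(267,215)])+.5)/3-.5+[180,115]
S=(np.array([(102,75),(112,33),(259,56),(253,92)])+.5)/3-.5+[165,160]
X=tri(d,T,S);print(X,X.mean(0));P=plane(d['top'],T,34);print(P.mean(0))
v=P[0]+P[1]-P[2]-P[3];print(np.degrees(np.arctan2(v[1],v[0])))
e=lambda q:cv2.absdiff(q[0]['top']['color'][135:190,350:395],q[1]['top']['color'][135:190,350:395]).mean()
print('short nest diff',e((d0,d)))
E
```

```text
[[633.1  54.4  28.9]
 [641.6   6.   30.4]
 [509.9  -9.5  31.6]
 [499.9  39.5  40.2]] [571.2  22.6  32.8]
[570.3  22.6  34. ]
6.599785187819167
short nest diff 17.16835016835017
```

The block centre is about 1 mm from the mat centre (571,21.5), yaw 6.6° against 7.5°, top at 33–34. The short-nest pixels differ, possibly from the arm's shadow, so I'll look.

```bash
python3 - <<'E'
import pickle,cv2,numpy as np
L=[]
for f in('d0','d2'):
    d=pickle.load(open(f+'.pkl','rb'))
    L.append(np.hstack([cv2.resize(d['top']['color'][130:200,335:405,::-1],None,fx=4,fy=4),cv2.resize(d['side']['color'][90:160,225:295,::-1],None,fx=4,fy=4)]))
cv2.imwrite('pics/short.png',np.vstack(L))
E
```

```text
(no output)
```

View pics/short.png

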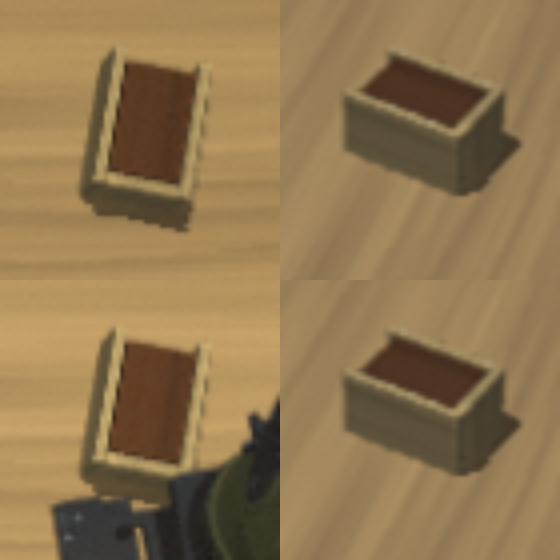

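The short block is unchanged in both views; the pixel difference was only the arm in the frame. The arm is clear of everything, so I'm handing in.

```bash
python3 -c "
from cell import *
print(finish_job())"
```

```text
the job is handed in; nothing more can be done
None
```

The long block is flat on the middle of the mat, and I handed the job in at about 15 s of the 48 s allowed. I tipped it by pressing its open end with the closed fingers. It stayed tilted by itself, so I took it by the raised end, lifted it out, laid it down and released it.

My last checks before handing in:
- **Position:** the block's centre is about 1 mm from the mat's centre, against 30 mm allowed.
- **Angle:** its length is about 1° off the mat's length, against 15° allowed.
- **Flatness:** the top face measures about 33–34 mm high, as expected for lying flat. One corner read 40 mm, most likely a pixel misread in a coarse crop, since the other three read 29–32 mm and the picture shows it flat.
- **Short block:** it looks the same in both views before and after. A pixel comparison of its area did show a difference, but that was the arm covering part of the top view.
- **Forces:** the highest force I read was 12.7 N, at the end of the press.

The hand-in returned no verdict.

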